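# Power-cycle the drives with the mushroom cut-off

### The arm

A 6-joint arm with a two-finger parallel gripper is mounted at the origin on the work surface. World frame = base frame: x ahead of the robot, y to its left, z up, the work surface at z = 0. Lengths are in m, angles in rad, forces in N, time in s.
With the tool pointing down it reaches from about 0.325 to 0.9 m from the base axis. Payload 6.1 kg.
Tool frame: the origin (TCP) lies midway between the tips of the shut fingers; the grasp point (between the pads) lies 19 mm behind it; x points along the fingers, y is the direction in which the jaws open and shut, and the axes are right-handed (so a half turn about x gives the same grasp; the last joint's range is limited). The gripper opens to 85 mm and grips with 20 to 120 N. Pads are 22 mm wide; open, the fingers measure 114 mm over their backs; the gripper's body (76 mm by 85 mm) begins 54 mm behind the grasp point. The pads swing forward as they close: fully open they stand 13 mm farther back than shut.
Start: joints at [1.218, 0.22, 1.526, -0, 1.395, -0.126], TCP at [0.141, 0.609, 0.231] pointing down, gripper open.
Joint ranges: [-2.98, 2.98], [-0.91, 2.08], [0.09, 2.57], [-1.24, 4.39], [0.2, 2.65], [-2.68, 2.68]. Speed limits (rad/s): [2.57, 2.57, 3.01, 3.14, 3.14, 3.14].

### API

Orientations are given as [roll, pitch, yaw] about the fixed x, y, z axes, in that order (R = Rz(yaw) Ry(pitch) Rx(roll)).
In Python, from plant import movep, move_l, set_joints, gripper_to, hold, inverse_kinematics, observe, get_image, get_calibration, Unreachable, job_done gives the robot as it stands. Calls block until the motion is done:
- movep(position, orientation): joint-space move of the TCP to a pose.
- move_l(position, feed=0.15, rotation=None, max_force=None): straight line of the TCP; rotation=None keeps the orientation; feed is the mean speed in m/s. With max_force (N) it stops when the force on the tool has changed by that much, and returns True; else False.
- set_joints(angles): joint-space move.
- gripper_to(opening, f_grip=None): finger opening in m; f_grip is the grip in N (None keeps the last); returns when the fingers have stopped.
- hold(seconds).
- inverse_kinematics(position, orientation): joint angles nearest the present ones, or None.
- observe(): the state.
- get_image(name): name is "side" or "top" or "wrist"; returns (picture, depth): 480x640x3 uint8, red, green, blue; 480x640 float32, m along the optical axis (not along the pixel's ray), 0 where there is no reading.
- get_calibration(name): a dict with "intrinsics" (3x3 intrinsics, pixels), "world_from_camera" (4x4, takes a point from camera to world coordinates). Camera axes: x right, y down, z forward; pixel columns grow to the right and rows downward; lengths in m; the calibration is good to about 2 mm. A picture is of the moment at which its call begins: read the wrist's pose just before it. get_calibration takes no time and is no camera call; for the wrist camera it gives the pose at the moment of the call.
A pose or a line that the arm cannot do raises Unreachable and nothing moves.
- job_done(): hands the job in, once; it reports no verdict.
The state is a dict: "time_s": time; "q": joint angles; "joint_velocities": joint speeds; "joint_torque": joint torques, N m; "eef_pos": TCP position; "tcp_rot": TCP orientation; "ft_force": force on the tool from outside, world axes, zero at the start; "torque": the same for the moment, N m; "opening": finger opening in m.
Only numpy, scipy, OpenCV 4.12 (cv2) and the standard library are available. Lean on these libraries where they do the work, as an engineer would, in place of code of your own. Each camera call takes 0.05 s, during which the arm holds its last target. There are 200 camera calls.

### The job

The drives have hung, so power-cycle them: press the mushroom button on its sloping box down until it latches, and let go of it for about a second so that it stays down by itself. Then turn its knob clockwise (as seen looking at the button) until the button is released, and let it spring fully up. Leave the look-alike box's flat dial, the two silver drives, the black hub and the screwdriver as they are.

Things in the scene. Friction and masses are not known exactly. Their poses are not given: they have to be found in the camera images.
- stop_box: Fixed box with the mushroom button: aluminium, 100 x 100 x 50 mm, on a steel plate 120 (x) x 110 (y) x 8 mm. Origin: centre of the plate's underside, z up, x level towards the box's high edge. Its 100 x 100 mm top face slopes 0.6 rad down towards -x: outward normal (-0.565, 0, 0.825) in this frame, face centre (where the button's axis passes) at (-0.014, 0, 0.076).
- stop_top (a point): Middle of the button's flat top; moves and turns with it. z: out along the button's axis, x: along its two grip lugs. Above the sloping face, unpressed: collar 33 mm wide, 5 high; stem 22 mm wide; black round head 40 mm in diameter, from 18 to 36 mm (top); two opposite lugs, 14 mm wide (y), make it 54 mm long in x from 19 to 33 mm. Grip it across (40 mm) or along the lugs (54 mm).
- stop_press (a joint): How far the button is pressed in (m): 0 fully up, 0.0105 end of travel. A spring of 2 to 4 N pushes it up; pressing takes about 5 N (8 N if quick), most at a third of the way, and must go on to the end of travel, where a catch snaps in (from 0.009). Let go, the button then stays at about 0.0085.
- stop_turn (a joint): Turn of the mushroom head about its axis (rad), growing clockwise as seen looking at the button; at 0 the lugs point up the slope. Range -0.05 to 0.9, with light friction; it stays where it is left. A latched button is released once turned past about 0.6. Turn it to about 0.8.
- dial_box: The look-alike box, not to be operated: the same stand and enclosure as stop_box, with the same origin and axes, but with a flat black dial 42 mm in diameter, 13 mm high, its top 19 mm above the face.
- dial_turn (a joint): Turn of the flat dial (rad), 0 at the start; leave alone.
- drive_a: Silver external drive 75 (x) x 112 (y) x 14 mm, loose; origin at the centre of its underside.
- drive_b: The other silver drive, same size and origin.
- hub: Black USB hub 100 (x) x 36 (y) x 20 mm, loose, between the two boxes; origin at the centre of its underside.
- screwdriver: Black-handled screwdriver 160 mm long, loose on the grey mat at the side, lying along its x; origin under its middle.

How it is judged:
By the outcome, as a careful person would: the job done as asked, in the order asked, and still so for the second after the job is handed in, with the robot touching nothing.
It also fails if it takes over 45 s, if anything falls off the work surface, if the arm or the gripper's body presses on something with over 40 N, if the wrist force passes 120 N, or if a joint passes its speed limit or range.

## Working session

There is one attempt and no reset: what is moved stays moved. The work goes in short steps, each a Python script; the robot and the scene stay as the last script left them, time stands still between calls to the robot, and variables do not carry over. Pictures are saved under pics/ and viewed, about 8 in all and at most 12, crops included, and the job is handed in when it is done.

```bash
mkdir -p pics; cat > h.py <<'E'
import numpy as np, cv2
from plant import *
def cloud(name):
    c=get_calibration(name); im,d=get_image(name)
    K=np.array(c["intrinsics"]);T=np.array(c["world_from_camera"])
    v,u=np.mgrid[0:480,0:640]
    P=np.stack([(u-K[0,2])/K[0,0]*d,(v-K[1,2])/K[1,1]*d,d],-1)@T[:3,:3].T+T[:3,3]
    P[d==0]=np.nan
    return im,P
E
python3 - <<'E'
from h import *
o=observe();print(o)
for n in("top","side"):
    im,P=cloud(n);np.save(f"pics/{n}.npy",P);cv2.imwrite(f"pics/{n}0.png",im[...,::-1])
    print(n,get_calibration(n)["world_from_camera"])
E
```

```text
{'time_s': 0.0, 'q': array([ 1.21791109e+00,  2.21258507e-01,  1.52760759e+00, -6.39846675e-06,
        1.39471810e+00, -1.26117454e-01]), 'joint_velocities': array([ 6.92010956e-04,  9.12975499e-04, -8.96640645e-05, -7.63525882e-04,
       -7.33168419e-04, -1.26175951e-03]), 'joint_torque': array([-4.08910846e-04, -4.96914089e+01, -3.89389908e+01, -2.63019429e-04,
        1.10631989e-02,  5.62149614e-05]), 'eef_pos': array([0.1403216 , 0.60841648, 0.23018106]), 'tcp_rot': array([-1.69375176,  1.56880478, -1.92051842]), 'ft_force': array([ 0.27678877, -0.57874238,  0.03102704]), 'torque': array([0.04345979, 0.01891627, 0.01138454]), 'opening': 0.08542105922204217}
top [[ 0.00855332 -0.98377751  0.17918885  0.41671719]
 [-0.99962275 -0.0037349   0.0272103   0.08536968]
 [-0.02609963 -0.17935399 -0.98343833  1.15044041]
 [ 0.          0.          0.          1.        ]]
side [[ 0.94653396 -0.22507114  0.23112     0.34851421]
 [-0.32207138 -0.7004356   0.63691443 -0.55146758]
 [ 0.01853362 -0.67729827 -0.73547506  0.83978579]
 [ 0.          0.          0.          1.        ]]
```

View pics/top0.png

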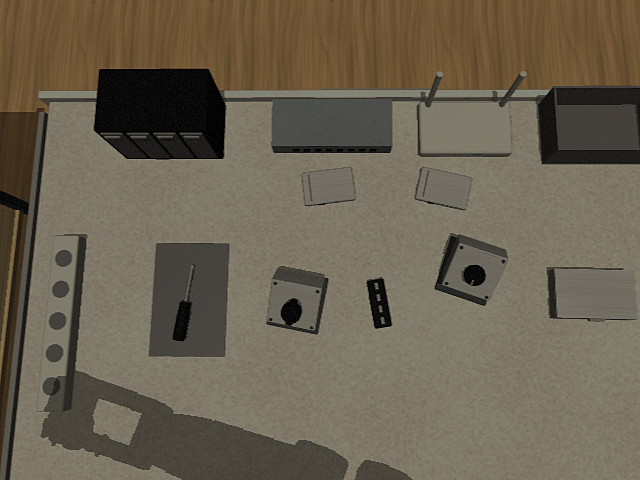

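View pics/side0.png

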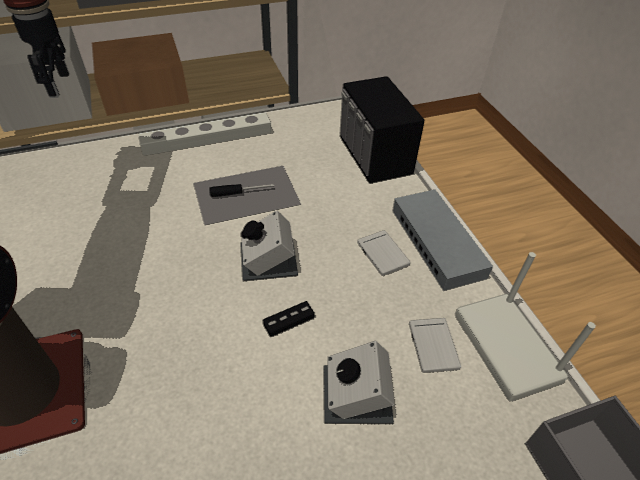

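The top view shows the stop box at about (295,300), with the mushroom button at (291,311). The dial box is at (473,270), the hub at (379,303), and the screwdriver is to the left at (185,305). The side view agrees: button at (253,231), dial at (348,371).

```bash
cat > fit.py <<'E'
from h import *
def fit(P,c0,r=0.10):
    Q=P.reshape(-1,3);Q=Q[~np.isnan(Q[:,0])];Q=Q[np.linalg.norm(Q[:,:2]-c0,axis=1)<r];Q=Q[Q[:,2]>0.03]
    rng=np.random.default_rng(0);best=None
    for _ in range(1500):
        a,b,c=Q[rng.choice(len(Q),3,False)];n=np.cross(b-a,c-a);l=np.linalg.norm(n)
        if l<1e-5: continue
        n/=l;n*=np.sign(n[2])
        if abs(n[2]-.825)>.06: continue
        m=abs((Q-a)@n)<.003
        if best is None or m.sum()>best.sum(): best=m
    F=Q[best];m0=F.mean(0);n=np.linalg.svd(F-m0,full_matrices=False)[2][2];n*=np.sign(n[2])
    h=(Q-m0)@n
    up=np.array([0,0,1])-n[2]*n;up/=np.linalg.norm(up);lat=np.cross(n,up)
    rect=cv2.minAreaRect(np.c_[(F-m0)@up,(F-m0)@lat].astype(np.float32))
    fc=m0+up*rect[0][0]+lat*rect[0][1]
    return dict(n=n,fc=fc,rect=rect,up=up,lat=lat,Q=Q,h=h,N=len(F),rms=np.std((F-m0)@n))
if __name__=="__main__":
    P=np.load("pics/top.npy");c0=P[305,292,:2];print(c0)
    for nme in("top","side"):
        f=fit(np.load(f"pics/{nme}.npy"),c0)
        print(nme,f["N"],f["rms"],"n",f["n"],"fc",f["fc"],"rect",f["rect"],"yaw",np.arctan2(-f["n"][1],-f["n"][0]))
        for lo,hi in((.012,.03),(.03,.042)):
            H=f["Q"][(f["h"]>lo)&(f["h"]<hi)]-f["fc"];ok=np.hypot(H@f["up"],H@f["lat"])<.04;H=H[ok]
            print(lo,len(H),"h med",np.median(H@f["n"]),"up",np.percentile(H@f["up"],[2,50,98]),"lat",np.percentile(H@f["lat"],[2,50,98]))
    for (u,v) in((379,303),(473,270),(475,275)): print(P[v,u])
E
python3 fit.py
```

```text
[0.4823615  0.17206249]
top 1615 0.0013877776526575061 n [-0.55577305  0.10566695  0.8245913 ] fc [0.48531383 0.17152584 0.0763778 ] rect ((-0.005453787744045258, 0.0008543208241462708), (0.09973545372486115, 0.10220520943403244), 89.65251159667969) yaw -0.18788363194362598
0.012 60 h med 0.026653814794318845 up [-0.02403426  0.0158739   0.02703195] lat [-0.01918192 -0.00256361  0.0168779 ]
0.03 335 h med 0.03570039993952673 up [-0.02368793  0.00169596  0.02402777] lat [-1.73033447e-02 -2.42338510e-05  1.76243642e-02]
side 1019 0.0012760358892275783 n [-0.55194754  0.09837606  0.82805559] fc [0.48190227 0.16991056 0.07635418] rect ((-0.006779633462429047, 0.011884752660989761), (0.10162616521120071, 0.10109404474496841), 89.11876678466797) yaw -0.17638226615640185
0.012 98 h med 0.025013134524925998 up [-0.02512376  0.00896606  0.02629   ] lat [-0.02031805 -0.01279093  0.00276365]
0.03 227 h med 0.0354042785993233 up [-0.02367192  0.00173099  0.02335952] lat [-0.01876309 -0.00265426  0.01624744]
[ 0.49389414 -0.00057225  0.01756347]
[ 0.55367961 -0.17754021  0.09592897]
[ 0.54453684 -0.18226855  0.09089336]
```

```bash
cat > geo.py <<'E'
from h import *
from scipy.spatial.transform import Rotation as Ro
yaw=-0.183; fc=np.array([.484,.171,.0764])
R0=Ro.from_euler("z",yaw).as_matrix()
n=R0@[-.565,0,.825]; up=R0@[.825,0,.565]; lat=np.cross(n,up)
def rot(turn,base):   # jaws along base angle (0: up the slope), turned clockwise
    a=base-turn; y=np.cos(a)*up+np.sin(a)*lat; x=-n
    return Ro.from_matrix(np.c_[x,y,np.cross(x,y)]).as_euler("xyz")
def pos(h,c=None): return (fc if c is None else c)+n*h
E
python3 - <<'E'
from geo import *
for b in (0,np.pi,np.pi/2,-np.pi/2):
    for t in (0,.4,.85):
        for h in (.004,.12):
            q=inverse_kinematics(pos(h),rot(t,b)); print(round(b,2),t,h,None if q is None else np.round(q,2))
E
```

```text
0 0 0.004 [ 0.39 -0.15  2.35 -0.66  0.52  1.08]
0 0 0.12 [ 0.5  -0.49  2.39 -0.51  0.83  0.95]
0 0.4 0.004 [ 0.39 -0.15  2.35 -0.66  0.52  1.48]
0 0.4 0.12 [ 0.5  -0.49  2.39 -0.51  0.83  1.35]
0 0.85 0.004 [ 0.39 -0.15  2.35 -0.66  0.52  1.93]
0 0.85 0.12 [ 0.5  -0.49  2.39 -0.51  0.83  1.8 ]
3.14 0 0.004 [ 0.39 -0.15  2.35 -0.66  0.52 -2.06]
3.14 0 0.12 [ 0.5  -0.49  2.39 -0.51  0.83 -2.19]
3.14 0.4 0.004 [ 0.39 -0.15  2.35 -0.66  0.52 -1.66]
3.14 0.4 0.12 [ 0.5  -0.49  2.39 -0.51  0.83 -1.79]
3.14 0.85 0.004 [ 0.39 -0.15  2.35 -0.66  0.52 -1.21]
3.14 0.85 0.12 [ 0.5  -0.49  2.39 -0.51  0.83 -1.34]
1.57 0 0.004 [ 0.39 -0.15  2.35 -0.66  0.52 -0.49]
1.57 0 0.12 [ 0.5  -0.49  2.39 -0.51  0.83 -0.62]
1.57 0.4 0.004 [ 0.39 -0.15  2.35 -0.66  0.52 -0.09]
1.57 0.4 0.12 [ 0.5  -0.49  2.39 -0.51  0.83 -0.22]
1.57 0.85 0.004 [ 0.39 -0.15  2.35 -0.66  0.52  0.36]
1.57 0.85 0.12 [ 0.5  -0.49  2.39 -0.51  0.83  0.23]
-1.57 0 0.004 [ 0.39 -0.15  2.35 -0.66  0.52  2.65]
-1.57 0 0.12 [ 0.5  -0.49  2.39 -0.51  0.83  2.52]
-1.57 0.4 0.004 None
-1.57 0.4 0.12 None
-1.57 0.85 0.004 None
-1.57 0.85 0.12 None
```

```bash
python3 - <<'E'
from geo import *
from fit import fit
movep(pos(.15),rot(0,0))
o=observe();print(o["time_s"],np.round(o["q"],3),o["eef_pos"],pos(.15))
im,P=cloud("wrist");cv2.imwrite("pics/w1.png",im[...,::-1])
try:
    f=fit(P,fc[:2]);print("wrist",f["N"],f["rms"],f["n"],f["fc"],f["rect"])
    H=P.reshape(-1,3)-fc;H=H[~np.isnan(H[:,0])];H=H[(abs(H@n-.035)<.007)&(np.hypot(H@up,H@lat)<.045)]
    print(len(H),np.percentile(H@n,[2,50,98]),np.percentile(H@up,[1,50,99]),np.percentile(H@lat,[1,50,99]))
except Exception as e: print(e)
gripper_to(0.0,40);print(observe()["time_s"])
E
```

```text
1.8833 [ 0.541 -0.566  2.379 -0.491  0.915  0.945] [0.40099352 0.18703249 0.20079425] [0.40066514 0.18642283 0.20015   ]
wrist 13645 0.0007913174290890406 [-0.5542931   0.10662145  0.82546413] [0.48291058 0.17265142 0.07500524] ((-0.00017853081226348877, -0.00570075586438179), (0.09990137815475464, 0.09966225177049637), 0.1074407547712326)
3117 [0.02987313 0.03535632 0.0369205 ] [-0.02733789 -0.00186873  0.02356002] [-0.01596002  0.00303223  0.02060709]
2.7
```

View pics/w1.png

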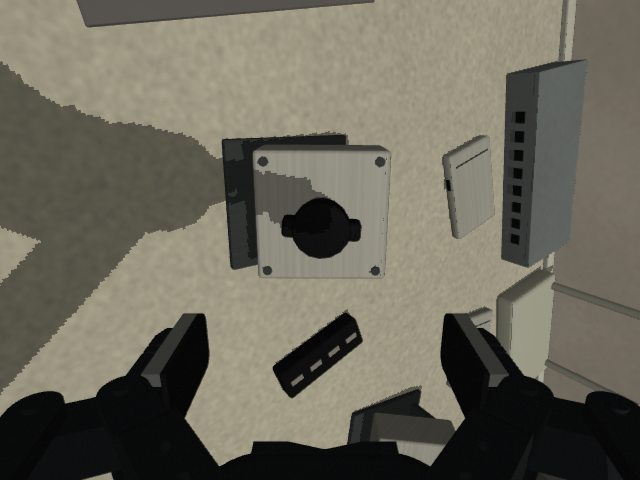

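The wrist view shows the button at (320,228) with its lugs level, at (288,225) and (355,230), along the jaw direction. The fit is within about 2 mm of the others, so I'm refining it slightly and pressing.

```bash
sed -i 's/^yaw=.*/yaw=-0.188; fc=np.array([.4832,.1720,.0756])/' geo.py; python3 - <<'E'
from geo import *
move_l(pos(.05),0.12,rot(0,0))
print("touch",move_l(pos(.030),0.02,max_force=3),(observe()["eef_pos"]-fc)@n)
s=move_l(pos(.012),0.015,max_force=22)
o=observe();print("end",s,(o["eef_pos"]-fc)@n,o["ft_force"]@n,o["time_s"])
hold(.2)
o=observe();print((o["eef_pos"]-fc)@n,o["ft_force"]@n)
move_l(pos(.10),0.10);hold(.6)
print(observe()["time_s"])
im,P=cloud("wrist");cv2.imwrite("pics/w2.png",im[...,::-1])
H=P.reshape(-1,3)-fc;H=H[~np.isnan(H[:,0])];r=np.hypot(H@up,H@lat);h=H@n
print("head top",np.percentile(h[(r<.018)&(h>.015)&(h<.045)],[5,50,95]),"face",np.median(h[(r>.035)&(r<.045)&(abs(h)<.008)]))
E
```

```text
touch True 0.033935245240487744
end True 0.02566681877104587 21.280930799311232 5.2083
0.025716949866261243 17.61384739150205
6.9
head top [0.02687676 0.0278774  0.0288955 ] face -0.00022077458387999182
```

The head top sits 27.9 mm above the face (36 − 8.5 is about 27.5), so it is latched and staying down by itself. Next I grip along the lugs and turn.

```bash
python3 - <<'E'
from geo import *
gripper_to(.085)
print("bump",move_l(pos(.003),0.06,rot(0,0),max_force=10))
o=observe();f0=o["ft_force"];print((o["eef_pos"]-fc)@n,o["time_s"])
gripper_to(.045,30)
o=observe();print("grip",o["opening"],o["ft_force"]-f0,o["time_s"])
q=np.array(o["q"])
for t in (.3,.6,.82):
    set_joints(q+np.array([0,0,0,0,0,t]))
    o=observe();print(t,o["opening"],np.round(o["ft_force"]-f0,1),np.round(o["torque"]@n,2),o["q"][5]-q[5])
hold(.3)
gripper_to(.085)
move_l(pos(.13),0.10);hold(.2)
print(observe()["time_s"])
im,P=cloud("wrist");cv2.imwrite("pics/w3.png",im[...,::-1])
H=P.reshape(-1,3)-fc;H=H[~np.isnan(H[:,0])];r=np.hypot(H@up,H@lat);h=H@n
print("head top",np.percentile(h[(r<.018)&(h>.015)&(h<.05)],[5,50,95]))
A=H[(h>.015)&(h<.045)&(r>.0225)&(r<.03)];a=np.arctan2(A@lat,A@up)
print("lug turn",-np.angle(np.exp(2j*a).mean())/2,len(a))
cv2.imwrite("pics/t3.png",get_image("top")[0][...,::-1])
E
```

```text
bump False
0.003267275665290982 9.5
grip 0.053403500401786826 [-3.43887738  1.06655418  2.44572813] 9.8917
0.3 0.05305362436001145 [-3.2  1.2  2.8] -0.02 0.29626948838409994
0.6 0.05330290414122007 [-3.   1.   2.6] -0.02 0.5943214431817823
0.82 0.05358437248485157 [-4.5  1.5  1.6] -0.07 0.8132005757388432
13.3417
head top [0.0346354  0.03575157 0.03685763]
lug turn 0.8939762109163358 330
```

View pics/w3.png

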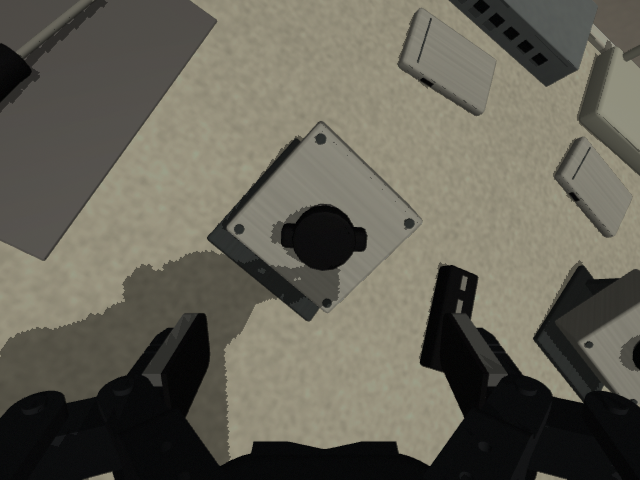

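The wrist view shows the button at (323,237), raised, with its lugs at (288,235) and (362,240). The box itself appears rotated by about 0.8 rad relative to the gripper. The head top is at 35.8 mm, fully up. One quick check on the other objects, then I hand in.

```bash
python3 - <<'E'
from h import *
a=cv2.imread("pics/top0.png").astype(int);b=cv2.imread("pics/t3.png").astype(int);d=abs(a-b).max(2)
for k,(u0,u1,v0,v1) in dict(driveA=(300,358,164,208),driveB=(412,474,164,212),hub=(364,394,274,330),dial=(434,510,230,306),screw=(170,200,262,344)).items(): print(k,(d[v0:v1,u0:u1]>40).mean().round(3))
job_done();print(observe()["time_s"])
E
```

```text
driveA 0.0
driveB 0.0
hub 0.0
dial 0.0
screw 0.0
the job is handed in; nothing more can be done
the job is handed in; nothing more can be done
```

The power-cycle is done and handed in; the robot clock read about 13.3 s at the end, against the 45 s limit.

- **Press and latch:** I pressed the button with the shut fingers to its end stop, with about 21 N on the tool, and backed off. After more than a second untouched, its top was 27.9 mm above the face; latched should be about 27.5 mm.
- **Turn and release:** I gripped it along the lugs at about 30 N and turned it 0.81 rad clockwise. I then opened the gripper and backed away along the button's axis.
- **Last checks:** The button top is 35.8 mm above the face, against 36 mm fully up. The top-camera pictures from before and after show no change at the drives, hub, dial box or screwdriver. The gripper's TCP was 13 cm from the box face, with nothing in contact.
- **One disagreement:** A rough depth estimate put the lugs at 0.89 rad, while the wrist joint turned 0.81 rad. I trust the joint figure more; both are past the 0.6 rad release point and within the 0.9 rad range.

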